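# Dispense wooden balls into a nest of bowls

### The job

Nest all the loose wooden bowls in one another, as one upright stack centred on the round cork pad of the tipping dispenser, and turn the dispenser's dial lid so that its largest window lies squarely over the opening, both while the drum stands upright. Then tip the drum over the bowls with its crank, rocking it as needed, until every wooden ball has dropped into the top bowl, swing the drum back fully upright and turn the dial shut again, leaving the bowls stacked on the pad and the balls in them. Leave the wax tin and the tape measure where they stand.

Things in the scene. Friction and masses are not known exactly. Their poses are not given: they have to be found in the camera images.
- pad (a point): centre of the top of the round cork pad (144 mm across), 15 mm above the bench, on the dispenser's plywood foot board (335 x 180 x 12 mm, ending 85 mm beyond the pad centre). Axes are the dispenser's: -x the pouring direction, z up. Fully tipped, the drum's mouth hangs over the pad, its lowest edge 134 mm above the bench
- tip_axis (a point): middle of the drum's level tipping axis, 130 mm behind (+x) the pad centre, 180 mm above the bench; axes as the pad's, y along the tipping axis. Two fixed wooden cheeks, 46 mm wide in x, stand at y = -74 to -62 and 62 to 74 mm, up to 22 mm above it. Upright, the drum reaches from 0 to 112 mm behind it
- drum (a joint): tipping angle of the clear drum (100 mm across, 100 mm high): 0 upright on its rest, growing as the crank goes up and over towards the pad, to 2.05 (mouth 27 degrees below level). Balls roll out from about 1.6 on. Stiff and damped; it may sink back to the rest from small angles or on to the stop from large ones, so keep hold of the crank. Crank forces under 8 N
- crank_grip (a point): centre of the crank's round handle, 15 mm thick, 72 mm long, parallel to and 80 mm from the tipping axis, at y = -159 to -87 mm from it (this point at -123; steel crank arm beyond -87). Drum upright: 66 mm behind, 46 mm above that axis; it goes over the top to 72 mm before, 37 mm above it, always free from above, and turns in the fingers on the way
- dial (a joint): angle of the round aluminium dial lid (112 mm) on top of the drum, growing counter-clockwise seen from above: 0 shut (blank over the opening, up to 0.25), 0.94 smallest window over the opening, 1.95 middle, 3.63 largest (100 degrees wide); stop at 3.76. The opening is an 88-degree sector on the pouring side. Only the largest window passes balls. Friction 0.1 N m, stays as left
- dial_knob (a point): on the dial's axis at mid-height of its black bar grip, 50 mm long (this point's y), 14 mm wide (x), 24 mm high, about 292 mm above the bench when upright; turns with the dial; z is the dial axis, vertical when the drum is upright
- wax_tin_mid (a point): bystander: centre of the dark round wax tin with a grey lid, 96 mm across, 52 mm high
- tape_mid (a point): bystander: centre of the yellow and black tape measure, 74 x 38 mm, 65 mm high
- bowl_1_rim (a point): pale turned bowl, 133 mm across, 60 mm high, 0.13-0.21 kg, may be absent; point on its axis (z) at mid-lip, 48 mm above its underside. The lip, pinched from above, is an upright band 9 mm thick, radius 57.5-66.5 mm, 36-60 mm high. Below it the bowl narrows to an 84 mm foot; inner floor at 10 mm. A bowl set in another hangs on its lip, 24 mm higher, with 3 mm of play all round; all alike
- bowl_2_rim (a point): pale turned bowl, 133 mm across, 60 mm high, 0.13-0.21 kg, may be absent; point on its axis (z) at mid-lip, 48 mm above its underside. The lip, pinched from above, is an upright band 9 mm thick, radius 57.5-66.5 mm, 36-60 mm high. Below it the bowl narrows to an 84 mm foot; inner floor at 10 mm. A bowl set in another hangs on its lip, 24 mm higher, with 3 mm of play all round; all alike
- bowl_3_rim (a point): pale turned bowl, 133 mm across, 60 mm high, 0.13-0.21 kg, may be absent; point on its axis (z) at mid-lip, 48 mm above its underside. The lip, pinched from above, is an upright band 9 mm thick, radius 57.5-66.5 mm, 36-60 mm high. Below it the bowl narrows to an 84 mm foot; inner floor at 10 mm. A bowl set in another hangs on its lip, 24 mm higher, with 3 mm of play all round; all alike
- ball_1_center (a point): centre of a loose wooden ball 22 mm across, in the drum at the start; some may be absent
- ball_2_center (a point): centre of a loose wooden ball 22 mm across, in the drum at the start; some may be absent
- ball_3_center (a point): centre of a loose wooden ball 22 mm across, in the drum at the start; some may be absent
- ball_4_center (a point): centre of a loose wooden ball 22 mm across, in the drum at the start; some may be absent
- ball_5_center (a point): centre of a loose wooden ball 22 mm across, in the drum at the start; some may be absent
Things that resemble listed ones, but are neither listed nor needed, are in the scene too. Leave any orange or purple look-alike of the part that bears bowl_3_rim alone.

How it is judged:
On the way, in this order (a step that is already met when the one before it is completed fails the run):
1. all bowls nested upright on the cork pad and the dial's largest window over the opening, the drum still upright (horizontal distance between each of bowl_1_rim, bowl_2_rim, bowl_3_rim and pad below 0.025 m and angle between each of bowl_1_rim, bowl_2_rim, bowl_3_rim's own z axis and vertical below 0.08 rad and height (world z) of each of bowl_1_rim, bowl_2_rim, bowl_3_rim below 0.118 m and horizontal distance between bowl_1_rim and bowl_2_rim below 0.01 m and horizontal distance between each of bowl_2_rim, bowl_1_rim and bowl_3_rim below 0.01 m and value of joint dial between 3.48 and 3.79 rad and value of joint drum below 0.2 rad), for 0.2 s.
2. every ball in the top bowl (horizontal distance between each of ball_1_center, ball_2_center, ball_3_center, ball_4_center, ball_5_center and pad below 0.08 m and height (world z) of ball_1_center between 0.05 and 0.15 m and height (world z) of ball_2_center between 0.05 and 0.15 m and height (world z) of ball_3_center between 0.05 and 0.15 m and height (world z) of ball_4_center between 0.05 and 0.15 m and height (world z) of ball_5_center between 0.05 and 0.15 m), for 0.2 s.
At the end, for the whole second after the job is handed in: All bowls nested in one upright stack (axes within 10 mm of one another, tilt under 0.08 rad), centred on the cork pad within 25 mm, at rest; every ball lies in the top bowl; the drum is back upright (under 0.1 rad) and the dial is shut (under 0.2 rad) (all of step 2 and horizontal distance between each of bowl_1_rim, bowl_2_rim, bowl_3_rim and pad below 0.025 m and angle between each of bowl_1_rim, bowl_2_rim, bowl_3_rim's own z axis and vertical below 0.08 rad and height (world z) of each of bowl_1_rim, bowl_2_rim, bowl_3_rim below 0.118 m and horizontal distance between bowl_1_rim and bowl_2_rim below 0.01 m and horizontal distance between each of bowl_2_rim, bowl_1_rim and bowl_3_rim below 0.01 m and value of joint dial below 0.2 rad and value of joint drum below 0.1 rad and linear speed of each of bowl_1, bowl_2, bowl_3 below 0.02 m/s); the robot touches nothing.
It fails at once if the wax tin or the tape measure is moved more than 30 mm (distance of any of wax_tin_mid, tape_mid from where it was at the start of the episode above 0.03 m).
Of bowl_1, bowl_2, bowl_3 only 2 to 3 are there at a start; the rules pass over those that are not, and their reading is None.
Of ball_1, ball_2, ball_3, ball_4, ball_5 only 3 to 5 are there at a start; the rules pass over those that are not, and their reading is None.
At some moment in a run one of bowl_1, bowl_2, bowl_3 may be knocked a few centimetres aside while the robot is not near it.
Once in a run the grip may slacken for a moment while it holds something.
It also fails if it takes over 210 s, if anything falls off the work surface, if the arm or the gripper's body presses on something with over 40 N, if the wrist force passes 120 N, or if a joint passes its speed limit or range.

### The arm

A 6-joint arm with a two-finger parallel gripper is mounted at the origin on a cart in front of the work surface, level with it; the furniture and walls round the work are solid. World frame = base frame: x ahead of the robot, y to its left, z up, the work surface at z = 0. Lengths are in m, angles in rad, forces in N, time in s.
With the tool pointing down it reaches from about 0.35 to 0.725 m from the base axis. Payload 4.3 kg.
Tool frame: the origin (TCP) lies between the finger pads; the fingertips stand 22 mm ahead of it and the grasp point (between the pads) lies 3 mm ahead of it (robot.tip_reach is the distance from the TCP to the fingertips, in m); z points along the fingers, y is the line along which they close (so a half turn about z gives the same grasp; the last joint's range is limited). The gripper opens to 85 mm and grips with 20 to 120 N. Pads are 22 mm wide; open, the fingers measure 114 mm over their backs; the gripper's body (76 mm by 85 mm) begins 54 mm behind the grasp point. The pads swing forward as they close: fully open they stand 13 mm farther back than shut.
Start: joints at [-1.309, 0.377, 0.081, 1.274, 0, 1.46], TCP at [0.209, -0.536, 0.253] pointing down, gripper open.
Joint ranges: [-2.72, 2.72], [-0.84, 1.66], [-1.02, 1.22], [-1.77, 2.12], [-1.37, 1.28], [-3.14, 3.14]. Speed limits (rad/s): [2.57, 2.57, 3.14, 3.14, 3.14, 3.14].

### API

Orientations are given as a rotation vector (axis times angle).
In Python, from cell import robot gives the robot as it stands.
- The arm moves only by the shell command python3 -m inch 'ROWS' [FORCE]. ROWS is text: rows parted by semicolons, each of 7 numbers parted by spaces: the turn, a rotation vector about the tool's x, y, z in degrees, then the shift along the tool's x, y, z in cm, then the closure, from -1 (fully open) to 1 (shut). In form: wx wy wz x y z claw; .... A call has exactly 8 rows; each row shifts and turns the commanded pose from where the row before left it, along the tool's axes as they then stand; what a row does not reach is not made up. A row lasts 1/10 s, in which the tool goes at most 50 mm and 8.59 degrees, less where a joint would pass 70% of its speed; a pose out of reach is approached as far as the arm can. A call is refused whole if a number of a shift passes 5 or a number of a turn 8.59, either way. A call with a gripper value outside its range is refused whole. The fingers move at their own pace and stop on an object; FORCE is the grip in N (left out, the last holds). Time passes only in rows, so rows that do not move let the fingers close, or fill a call up. It gives the time, the measured TCP pose, the force, the opening and the grip force at its end, in the units of the state.
- robot.sense(): the state, without advancing time (a new reading comes with each control period).
- robot.capture(name): name is "side" or "top" or "wrist"; returns the picture (480x640x3 uint8, red, green, blue); there is no depth.
- robot.camera_params(name): a dict with "camera_matrix" (3x3 intrinsics, pixels), "xyz" and "attitude" of the camera in the world; the wrist camera has in their place "hand_eye" (4x4, takes a point from camera to tool coordinates, whose origin is the TCP and whose axes are the flange's). Camera axes: x right, y up, looking along -z (the intrinsics and any distortion apply to the point x, -y, -z); pixel columns grow to the right and rows downward; lengths in m; the calibration is good to about 2 mm. The wrist camera is an equidistant fisheye: a pixel r from the principal point sees the ray r / f radians off the axis. A picture is of the moment at which its call begins: read the wrist's pose just before it. camera_params takes no time and is no camera call.
- robot.close_job(): hands the job in; it is judged then, once.
The state is a dict: "t": time; "qpos": joint angles; "joint_velocities": joint speeds; "joint_torque": joint torques, N m; "tool_pos": TCP position; "orientation": TCP orientation; "force": force on the tool from outside, world axes, zero at the start; "torque": the same for the moment, N m; "opening": finger opening in m; "grip_force": force on a finger pad.
Only numpy, scipy, OpenCV 4.12 (cv2) and the standard library are available. Lean on these libraries where they do the work, as an engineer would, in place of code of your own. Each camera call takes 0.05 s, during which the arm holds its last target. There are 200 camera calls.

## Working session

There is one attempt and no reset: what is moved stays moved. The work goes in short steps, Python scripts to look and compute and a shell command to move; the robot and the scene stay as the last step left them, time stands still between calls to the robot, and variables do not carry over. Pictures are saved under pics/ and viewed, at most 14 in all, crops included, and the job is handed in when it is done.

```bash
ls; mkdir -p pics; python3 - <<'E'
from cell import robot
import cv2,numpy as np
s=robot.sense();print(s)
for n in("side","top","wrist"):
    print(n,robot.camera_params(n))
    im=robot.capture(n);cv2.imwrite(f"pics/{n}0.png",im[:,:,::-1])
E
```

```text
pics
{'t': 0.0, 'qpos': array([-1.30931825e+00,  3.78094466e-01,  7.96480127e-02,  1.27441186e+00,
       -5.98639674e-05,  1.46049038e+00]), 'joint_velocities': array([ 0.00145641,  0.00025516,  0.00096695, -0.00084138,  0.00021   ,
        0.00163073]), 'joint_torque': array([ 7.05094699e-04, -4.63606346e+01,  2.69874913e+01,  2.09232245e-02,
        5.66854612e-05,  9.65838822e-07]), 'tool_pos': array([ 0.20871284, -0.53513004,  0.25235148]), 'orientation': array([-3.08545232e+00, -5.80260276e-01,  3.38132314e-04]), 'force': array([0.14919482, 0.52736428, 0.66771071]), 'torque': array([ 0.00089758,  0.01065808, -0.0510302 ]), 'grip_force': 0.0, 'opening': 0.08548664518413736}
side {'camera_matrix': array([[554.37723086,   0.        , 325.87367437],
       [  0.        , 554.37723086, 241.37650103],
       [  0.        ,   0.        ,   1.        ]]), 'xyz': array([-0.11210509,  0.81560653,  0.90910033]), 'attitude': array([ 0.39816152, -1.24834258, -2.27214707])}
top {'camera_matrix': array([[522.47924401,   0.        , 313.1334308 ],
       [  0.        , 522.47924401, 240.45061417],
       [  0.        ,   0.        ,   1.        ]]), 'xyz': array([ 0.33109769, -0.10964391,  1.33778123]), 'attitude': array([ 0.12914035, -0.10804544, -1.57172173])}
wrist {'camera_matrix': array([[371.64829954,   0.        , 320.70775829],
       [  0.        , 371.64829954, 245.34025583],
       [  0.        ,   0.        ,   1.        ]]), 'hand_eye': array([[-3.46998913e-04,  9.48872163e-01,  3.15660416e-01,
         8.13946078e-02],
       [ 9.99999939e-01,  3.18102837e-04,  1.43065026e-04,
        -1.83906391e-04],
       [ 3.53379465e-05,  3.15660447e-01, -9.48872215e-01,
        -1.21154400e-01],
       [ 0.00000000e+00,  0.00000000e+00,  0.00000000e+00,
         1.00000000e+00]])}
```

View pics/top0.png

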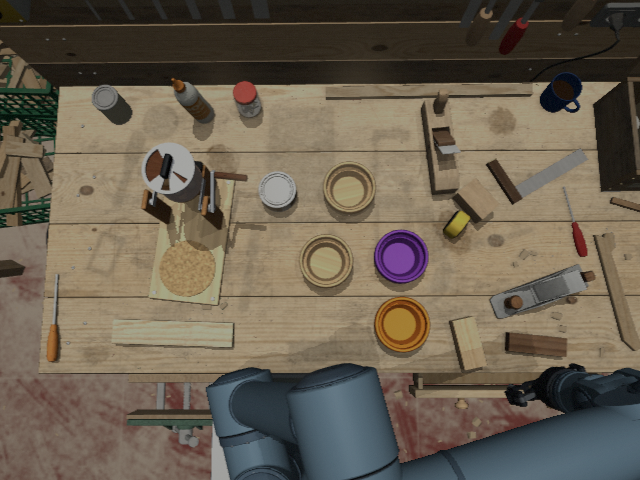

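View pics/side0.png

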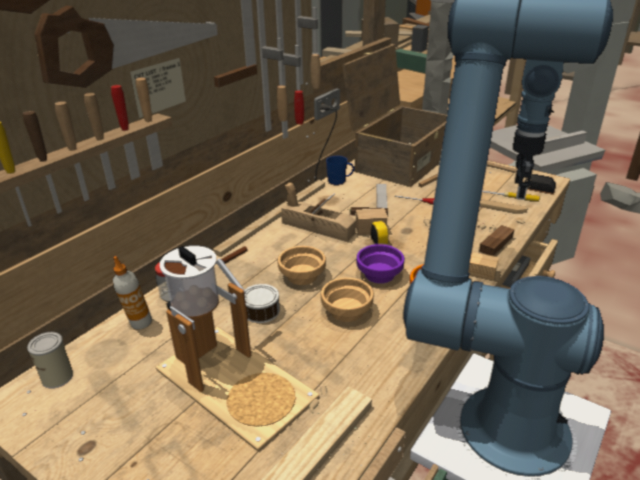

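The top view shows two pale bowls, at about (349,187) and (326,260), the cork pad at (187,268), and the drum with its dial at (168,172). The crank handle is at (230,177), the wax tin at (277,190) and the tape at (457,223). The purple and orange bowls are look-alikes. The side view agrees.

```bash
cat > h.py <<'E'
from cell import robot
import cv2,numpy as np
from scipy.spatial.transform import Rotation as R
def ray(n,uv,s=None):
    p=robot.camera_params(n);K=p["camera_matrix"];a=(uv[0]-K[0,2])/K[0,0];b=(uv[1]-K[1,2])/K[1,1]
    if n=="wrist":
        r=np.hypot(a,b)+1e-12;d=np.array([a/r*np.sin(r),-b/r*np.sin(r),-np.cos(r)])
        H=p["hand_eye"];T=R.from_rotvec(s["orientation"]).as_matrix()
        return T@H[:3,3]+s["tool_pos"],T@(H[:3,:3]@d)
    d=R.from_rotvec(p["attitude"]).as_matrix()@np.array([a,-b,-1]);return p["xyz"],d
def onz(n,uv,z,s=None):
    o,d=ray(n,uv,s);return o+d*(z-o[2])/d[2]
def proj(n,P,s=None):
    p=robot.camera_params(n);K=p["camera_matrix"];P=np.asarray(P,float)
    if n=="wrist":
        T=R.from_rotvec(s["orientation"]).as_matrix();H=p["hand_eye"];q=T.T@(P-s["tool_pos"]);c=H[:3,:3].T@(q-H[:3,3])
        x,y,z=c[0],-c[1],-c[2];r=np.hypot(x,y);t=np.arctan2(r,z);return np.array([K[0,0]*t*x/r+K[0,2],K[1,1]*t*y/r+K[1,2]])
    c=R.from_rotvec(p["attitude"]).as_matrix().T@(P-p["xyz"]);return np.array([K[0,0]*c[0]/-c[2]+K[0,2],K[1,1]*-c[1]/-c[2]+K[1,2]])
def tri(*rs):
    A=0;b=0
    for o,d in rs:
        d=d/np.linalg.norm(d);M=np.eye(3)-np.outer(d,d);A=A+M;b=b+M@o
    return np.linalg.solve(A,b)
E
python3 - <<'E'
from h import *
for nm,uv,z in[("bowlA",(349,187),.06),("bowlB",(326,260),.06),("pad",(187,268),.015),("dial",(168,172),.28),("crank",(230,177),.226),("tin",(277,190),.052),("tape",(457,223),.06)]:
    print(nm,onz("top",uv,z).round(3))
im=cv2.imread("pics/top0.png");hsv=cv2.cvtColor(im,cv2.COLOR_BGR2HSV)
for uv in[(326,238),(326,262),(305,260),(290,300),(187,268),(200,250),(165,210),(349,165),(349,190),(175,235)]:print(uv,hsv[uv[1],uv[0]])
c=np.vstack([cv2.resize(im[130:310,130:390],None,fx=3,fy=3,interpolation=2)]);cv2.imwrite("pics/c1.png",c)
E
```

```text
bowlA [ 0.661 -0.183  0.06 ]
bowlB [ 0.477 -0.124  0.06 ]
pad [0.463 0.23  0.015]
dial [0.639 0.208 0.28 ]
crank [0.642 0.087 0.226]
tin [ 0.656 -0.002  0.052]
tape [ 0.567 -0.449  0.06 ]
(326, 238) [ 17 105  73]
(326, 262) [ 22  83 163]
(305, 260) [ 17 101 156]
(290, 300) [ 18  70 161]
(187, 268) [ 19 105 158]
(200, 250) [ 18 112 118]
(165, 210) [ 16 206  26]
(349, 165) [17 92 75]
(349, 190) [ 21  85 162]
(175, 235) [ 19  88 127]
```

View pics/c1.png

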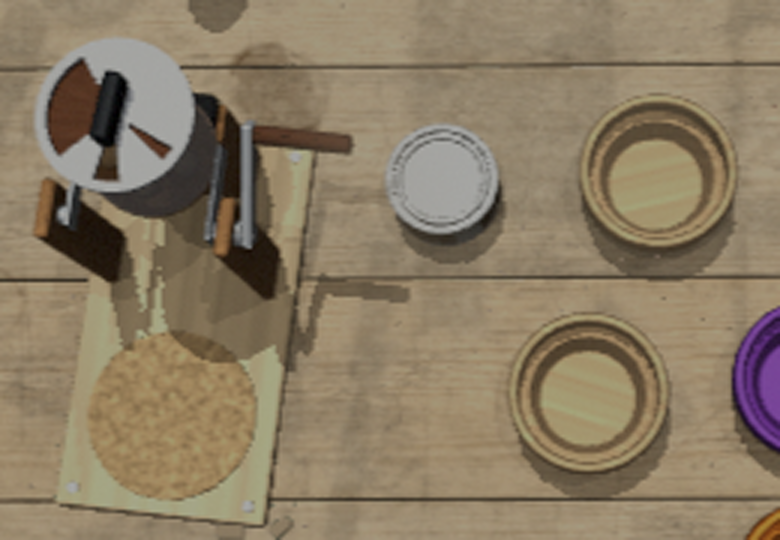

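The crop shows these outer rim circles, in full-image pixels: bowl A centred at (349.5,187.3), bowl B at (326.3,260.7). The pad is at (187.5,268.7), the knob at (166,166), and the handle runs from (214,175) to (247,178). The largest window faces image-left (+y), so the dial now stands near its middle window.

```bash
python3 - <<'E'
from h import *
A=onz("top",(349.5,187.3),.06);B=onz("top",(326.3,260.7),.06);P=onz("top",(187.5,268.7),.015)
K=tri(ray("top",(166.3,165.7)),ray("side",(190,256)));print("A",A,"B",B,"P",P,"knob",K)
print("edges",[onz("top",(130+u/3,130+v/3),.012).round(3) for u,v in[(58,502),(267,524),(315,150)]])
h1=onz("top",(214.3,174.7),.228);h2=onz("top",(247.3,177.7),.228);print(h1,h2,np.linalg.norm(h1-h2))
d=(h1-h2)[:2];print("yaw of y axis-90",np.degrees(np.arctan2(d[1],d[0]))-90)
v=(K-P)[:2];print("knob-pad",np.linalg.norm(v),np.degrees(np.arctan2(v[1],v[0])))
# bowl check side
for n,Q in(("A",A),("B",B)):print(n,proj("side",Q))
s=robot.sense();print(np.degrees(np.arctan2(*(R.from_rotvec(s['orientation']).as_matrix()[:2,0][::-1]))))
# knob bar direction, at top z .304
a=onz("top",(130+113/3,130+72/3),.304);b=onz("top",(130+103/3,130+142/3),.29);print(a,b)
im=cv2.imread("pics/side0.png");cv2.imwrite("pics/c2.png",cv2.resize(im[225:345,140:390],None,fx=3,fy=3,interpolation=2))
E
```

```text
A [ 0.65996833 -0.18449813  0.06      ] B [ 0.47495936 -0.124982    0.06      ] P [0.46119314 0.22827576 0.015     ] knob [0.64675569 0.20729316 0.29074931]
edges [array([0.389, 0.324, 0.012]), array([0.37 , 0.146, 0.012]), array([0.694, 0.112, 0.012])]
[0.64715069 0.12165229 0.228     ] [0.63985422 0.04892661 0.228     ] 0.07309078447039448
yaw of y axis-90 -5.729236189360023
knob-pad 0.18674509290770686 -6.451353377889688
A [302.36237773 257.9334082 ]
B [347.67015345 291.79010926]
21.29838572646424
[0.67019848 0.20332053 0.304     ] [0.62459169 0.21255168 0.29      ]
```

View pics/c2.png

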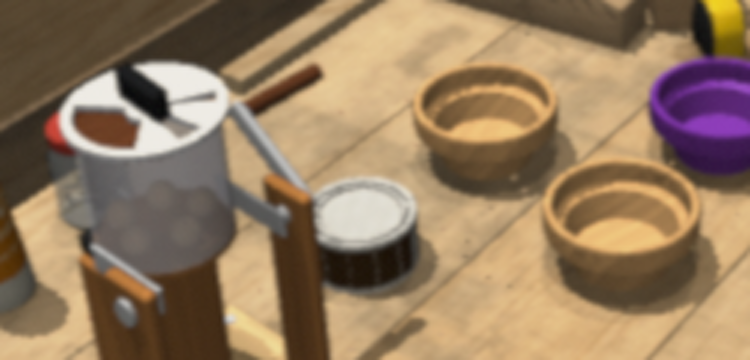

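The side crop confirms two pale bowls and the knob at z ≈ 0.291. The knob is 187 mm from the pad centre, where 186 is expected. At least 4 balls are in the drum, and the dispenser yaw is about -6°. I'll turn the tool and move over bowl B first.

```bash
python3 -m inch '0 0 -8.59 0 0 0 0.1;0 0 -8.59 0 0 0 0.1;0 0 -8.59 0 0 0 0.1;0 0 -8.59 0 0 0 0.1;0 0 -8.59 0 0 0 0.1;0 0 -8.59 0 0 0 0.1;0 0 -8.59 0 0 0 0.1;0 0 -8.59 0 0 0 0.1' 70; python3 -m inch '0 0 0 4 2.4 0 0.1;0 0 0 4 2.4 0 0.1;0 0 0 4 2.4 0 0.1;0 0 0 4 2.4 0 0.1;0 0 0 4 2.4 0 0.1;0 0 0 4 2.4 0 0.1;0 0 0 4 2.4 0 0.1;0 0 0 4 2.4 0 0.1'
```

```text
t: 0.95
tool_pos: [0.2089, -0.5355, 0.2529]
orientation: [-2.214, -2.228, -0.001]
force: [-0.5, 0.4, -0.4]
opening: 0.0385
grip_force: 0.0
t: 1.75
tool_pos: [0.4012, -0.2138, 0.2532]
orientation: [2.221, 2.222, -0.0]
force: [1.1, -0.5, 0.8]
opening: 0.0384
grip_force: 0.0
```

```bash
python3 -m inch '0 0 0 2.2 0.3 2.5 0.1;0 0 0 2.2 0.3 2.5 0.1;0 0 0 2.2 0.3 2.5 0.1;0 0 0 2.3 0.3 2.5 0.1;0 0 0 0 0 0 0.1;0 0 0 0 0 0 0.1;0 0 0 0 0 0 0.1;0 0 0 0 0 0 0.1'; python3 - <<'E'
from h import *
s=robot.sense();im=robot.capture("wrist")[:,:,::-1].copy()
c=[.475,-.125]
for i in range(0,360,30):
    a=np.radians(i)
    for r in(.0575,.0665):
        u=proj("wrist",[c[0]+r*np.cos(a),c[1]+r*np.sin(a),.06],s);cv2.circle(im,tuple(int(x) for x in u),2,(0,0,255),-1)
cv2.imwrite("pics/w1.png",im);print(s["tool_pos"])
E
```

```text
t: 2.55
tool_pos: [0.4138, -0.128, 0.1545]
orientation: [2.22, 2.218, 0.001]
force: [-0.1, -0.5, 0.2]
opening: 0.0383
grip_force: 0.0
[ 0.41383523 -0.12800092  0.15454128]
```

View pics/w1.png

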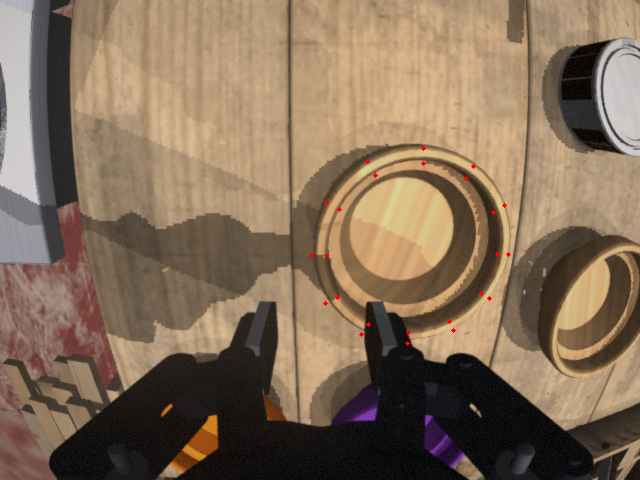

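The wrist view shows bowl B matching my predicted rim within about 3 mm: its centre is (412,242) px, so roughly (0.477,-0.122). I'll correct, descend and pinch.

```bash
python3 -m inch '0 0 0 0.6 0.2 1.5 0.1;0 0 0 0 0 1.5 0.1;0 0 0 0 0 1.5 0.1;0 0 0 0 0 1.5 0.1;0 0 0 0 0 1.5 0.1;0 0 0 0 0 1 0.1;0 0 0 0 0 1 0.1;0 0 0 0 0 0 0.1' 70; python3 -m inch '0 0 0 0 0 0 1;0 0 0 0 0 0 1;0 0 0 0 0 0 1;0 0 0 0 0 0 1;0 0 0 0 0 0 1;0 0 0 0 0 0 1;0 0 0 0 0 0 1;0 0 0 0 0 0 1' 70
```

```text
t: 3.4
tool_pos: [0.4141, -0.1207, 0.0575]
orientation: [-2.221, -2.22, 0.001]
force: [-0.2, 0.4, 0.0]
opening: 0.0384
grip_force: 0.0
t: 4.2
tool_pos: [0.4153, -0.121, 0.059]
orientation: [2.22, 2.221, 0.0]
force: [-1.3, -0.2, 6.2]
opening: 0.0086
grip_force: 66.5
```

```bash
python3 -m inch '0 0 0 0 0 -1 1;0 0 0 0 0 -1.5 1;0 0 0 0 0 -1.5 1;0 0 0 1 0 -1 1;0 0 0 2 -0.2 0 1;0 0 0 3 -0.2 0 1;0 0 0 3 -0.2 0 1;0 0 0 3 -0.2 0 1'; python3 -m inch '0 0 0 3 -0.2 0 1;0 0 0 3 -0.2 0 1;0 0 0 3 -0.2 0 1;0 0 0 3 -0.2 0 1;0 0 0 3 -0.1 0 1;0 0 0 3 0 0 1;0 0 0 3 0 0 1;0 0 0 1 0 0 1';python3 -m inch '0 0 0 1 0 0 1;0 0 0 0 0 0 1;0 0 0 0 0 0 1;0 0 0 0 0 0 1;0 0 0 0 0 0 1;0 0 0 0 0 0 1;0 0 0 0 0 0 1;0 0 0 0 0 0 1'
```

```text
t: 5.0
tool_pos: [0.4059, 0.0011, 0.1083]
orientation: [-2.221, -2.221, -0.0]
force: [-0.0, 0.7, -2.0]
opening: 0.0085
grip_force: 66.2
t: 5.8
tool_pos: [0.3969, 0.2221, 0.1084]
orientation: [-2.216, -2.225, -0.001]
force: [0.4, -0.1, -3.5]
opening: 0.0095
grip_force: 49.9
t: 6.6
tool_pos: [0.3976, 0.2291, 0.1083]
orientation: [2.221, 2.221, -0.0]
force: [0.0, 0.2, -1.4]
opening: 0.0082
grip_force: 71.0
```

```bash
python3 -m inch '0 0 0 0 0.2 1 1;0 0 0 0 0 1 1;0 0 0 0 0 0.7 1;0 0 0 0 0 0.3 1;0 0 0 0 0 0.2 1;0 0 0 0 0 0.2 1;0 0 0 0 0 0 1;0 0 0 0 0 0 1'; python3 - <<'E'
from h import *
im=robot.capture("side")[:,:,::-1];cv2.imwrite("pics/s1.png",cv2.resize(im[330:450,140:390],None,fx=3,fy=3,interpolation=2))
E
```

```text
t: 7.4
tool_pos: [0.3998, 0.2294, 0.0745]
orientation: [2.221, 2.222, 0.001]
force: [1.1, -0.7, -2.0]
opening: 0.0086
grip_force: 70.9
```

View pics/s1.png

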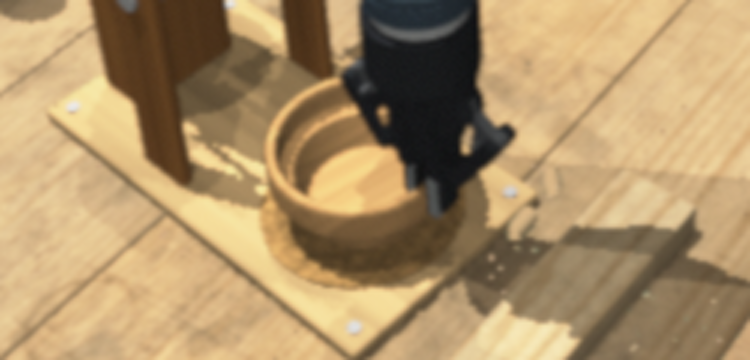

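The bowl is held just above the pad. I'll ease it down, release and retreat.

```bash
python3 -m inch '0 0 0 0 0 0.1 1;0 0 0 0 0 0.1 1;0 0 0 0 0 0 1;0 0 0 0 0 0 0.3;0 0 0 0 0 0 0.1;0 0 0 0 0 0 0.1;0 0 0 0 0 0 0.1;0 0 0 0 0 0 0.1'; python3 -m inch '0 0 0 0 0 -2 0.1;0 0 0 0 0 -3 0.1;0 0 0 0 0 -4 0.1;0 0 0 0 0 -4 0.1;0 0 0 -2 0.5 -4 0.1;0 0 0 -4 0.5 0 0.1;0 0 0 -4 1 0 0.1;0 0 0 -4 2 0 0.1'; python3 -m inch '0 0 0 -4 2 0 0.1;0 0 0 -4 2 0 0.1;0 0 0 -4 2 0 0.1;0 0 0 -4 2 0 0.1;0 0 0 -4 2 0 0.1;0 0 0 -4 2 0 0.1;0 0 0 -2 2 0 0.1;0 0 0 0 1 0 0.1'
cat > rim.py <<'E'
from h import *
def fit(im,n,c,z,rr=.0665,s=None):
    """gather points just outside/inside strong radial edge near the predicted outer rim, refine centre in world"""
    g=cv2.GaussianBlur(im,(3,3),0).astype(float);c=np.array(c,float)
    for it in range(4):
        pts=[]
        for a in np.radians(np.arange(0,360,6)):
            e=np.array([np.cos(a),np.sin(a)]);rad=np.arange(rr-.008,rr+.008,.0005)
            uv=np.float32([proj(n,[*(c+r*e),z],s) for r in rad])
            v=cv2.remap(g,uv[:,:1],uv[:,1:],1)[:,0]
            d=np.linalg.norm(np.diff(v,axis=0),axis=1);k=d.argmax()
            if d[k]>6:pts.append(c+e*(rad[k]+.00025))
        P=np.array(pts)
        for _ in range(6):
            A=np.c_[2*P,np.ones(len(P))];x=np.linalg.lstsq(A,(P**2).sum(1),rcond=None)[0]
            r=np.sqrt(x[2]+x[:2]@x[:2]);res=abs(np.linalg.norm(P-x[:2],axis=1)-r);P=P[res<=max(.0015,np.quantile(res,.9))]
        c=x[:2]
    return c,r,len(P),res.mean()
E
python3 - <<'E'
from rim import *
im=robot.capture("top")[:,:,::-1].copy();cv2.imwrite("pics/t1.png",im)
print(fit(im,"top",(.461,.229),.075)); print(fit(im,"top",(.66,-.1845),.06)); print(fit(im,"top",(.461,.228),.015,.072),"pad")
im0=cv2.imread("pics/top0.png");print(fit(im0,"top",(.461,.228),.015,.072),"pad0",fit(im0,"top",(.475,-.124),.06),fit(im0,"top",(.66,-.1845),.06))
E
```

```text
t: 8.25
tool_pos: [0.3996, 0.2293, 0.0722]
orientation: [2.221, 2.222, -0.0]
force: [-0.6, -0.3, -0.9]
opening: 0.0386
grip_force: 0.0
t: 9.05
tool_pos: [0.4391, 0.0882, 0.2428]
orientation: [2.219, 2.223, 0.001]
force: [-0.0, 0.7, -1.6]
opening: 0.0383
grip_force: 0.0
t: 9.85
tool_pos: [0.5909, -0.1741, 0.2413]
orientation: [2.225, 2.217, -0.001]
force: [1.0, 0.6, -0.3]
opening: 0.0387
grip_force: 0.0Traceback (most recent call last):
  File "<stdin>", line 3, in <module>
  File "rim.py", line 9, in fit
    uv=np.float32([proj(n,[*(c+r*e),z],s) for r in rad])
                   ~~~~^^^^^^^^^^^^^^^^^^
  File "h.py", line 14, in proj
    p=robot.camera_params(n);K=p["camera_matrix"];P=np.asarray(P,float)
ValueError: time passes only in moves, steps and waits
```

```bash
sed -i 's/robot\.camera_params(n)/PRM(n)/' h.py; sed -i '3a import functools\nPRM=functools.lru_cache(None)(robot.camera_params)' h.py
python3 - <<'E'
from rim import *
im=cv2.imread("pics/t1.png")
im0=cv2.imread("pics/top0.png")
for m,c,z,r in[(im,(.461,.229),.075,.0665),(im,(.66,-.1845),.06,.0665),(im,(.461,.228),.015,.072),(im0,(.461,.228),.015,.072),(im0,(.475,-.124),.06,.0665),(im0,(.66,-.1845),.06,.0665)]:
    try:print(fit(m,"top",c,z,r))
    except Exception as e:print(e)
cv2.imwrite("pics/c3.png",cv2.resize(im[130:310,130:390],None,fx=3,fy=3,interpolation=2))
E
```

```text
(array([0.46017622, 0.22426717]), np.float64(0.06170392994615563), 46, np.float64(0.0005326453857511749))
(array([ 0.01037406, -0.14232056]), np.float64(0.19776430870893408), 2, np.float64(8.326672684688674e-17))
(array([0.46502684, 0.23881594]), np.float64(0.06633122229520219), 26, np.float64(0.0007686209226235823))
(array([0.45170241, 0.24136965]), np.float64(0.0714174985448082), 12, np.float64(0.0005631922044990791))
(array([ 0.47301902, -0.12342089]), np.float64(0.06166738916527702), 45, np.float64(0.0005991110521733032))
(array([ 0.65910827, -0.18306911]), np.float64(0.06189628862626792), 44, np.float64(0.0005694434858700454))
```

View pics/c3.png

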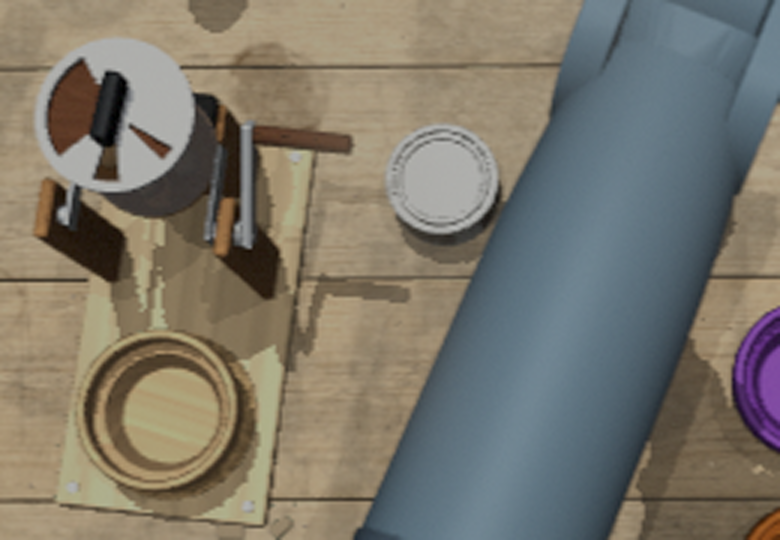

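The first bowl stands on the pad: outer circle x 77–241, y 331–491 in the crop, 4 mm off the pad centre. The dial is unchanged. Next is bowl A, measured from the wrist.

```bash
python3 -m inch '0 0 0 -1 0.7 2 0.1;0 0 0 0 0 3 0.1;0 0 0 0 0 3 0.1;0 0 0 0 0 0.7 0.1;0 0 0 0 0 0 0.1;0 0 0 0 0 0 0.1;0 0 0 0 0 0 0.1;0 0 0 0 0 0 0.1'; python3 - <<'E'
from rim import *
s=robot.sense();im=robot.capture("wrist")[:,:,::-1].copy();cv2.imwrite("pics/w2.png",im)
print(s["tool_pos"])
for r in(.0665,.0575): print(fit(im,"wrist",(.66,-.1845),.06,r,s))
im=cv2.imread("pics/w1.png");s=dict(tool_pos=np.array([.41384,-.128,.15454]),orientation=np.array([2.22,2.218,.001]))
for r in(.0665,.0575): print("B",fit(im,"wrist",(.477,-.122),.06,r,s))
E
```

```text
t: 10.7
tool_pos: [0.5978, -0.1809, 0.157]
orientation: [2.219, 2.22, 0.002]
force: [0.7, 0.2, 0.4]
opening: 0.0387
grip_force: 0.0
[ 0.59777006 -0.18093824  0.15702742]
(array([ 0.65962059, -0.18322102]), np.float64(0.061721965659977514), 42, np.float64(0.000474384543068253))
(array([ 0.65973905, -0.18279816]), np.float64(0.061720608079267214), 38, np.float64(0.00048781624866081874))
B (array([ 0.4733615 , -0.12293583]), np.float64(0.06160236314441928), 37, np.float64(0.0005508425381776783))
B (array([ 0.47745426, -0.1230619 ]), np.float64(0.05874860236228211), 34, np.float64(0.00045565539208974464))
```

```bash
python3 -m inch '0 0 0 -0.2 0 1.5 0.1;0 0 0 0 0 1.5 0.1;0 0 0 0 0 1.5 0.1;0 0 0 0 0 1.5 0.1;0 0 0 0 0 1.5 0.1;0 0 0 0 0 1.2 0.1;0 0 0 0 0 1.1 0.1;0 0 0 0 0 0 0.1' 90; python3 -m inch '0 0 0 0 0 0 1;0 0 0 0 0 0 1;0 0 0 0 0 0 1;0 0 0 0 0 0 1;0 0 0 0 0 0 1;0 0 0 0 0 0 1;0 0 0 0 0 0 1;0 0 0 0 0 0 1' 90
```

```text
t: 11.55
tool_pos: [0.5958, -0.1822, 0.0558]
orientation: [-2.219, -2.22, 0.002]
force: [0.5, -0.4, -0.6]
opening: 0.0383
grip_force: 0.0
t: 12.35
tool_pos: [0.5976, -0.1831, 0.0585]
orientation: [2.219, 2.22, 0.001]
force: [0.1, -0.9, 5.4]
opening: 0.0085
grip_force: 86.6
```

```bash
python3 -m inch '0 0 0 0 0 -1 1;0 0 0 0 0 -2 1;0 0 0 0 0 -3 1;0 0 0 0 -1 -3 1;0 0 0 0.5 -2.5 -1 1;0 0 0 1 -3 0 1;0 0 0 1.5 -3 0 1;0 0 0 2 -3 0 1'; python3 -m inch '0 0 0 2.5 -3 0 1;0 0 0 3 -2.8 0 1;0 0 0 3 -1.5 0 1;0 0 0 3.2 0 0 1;0 0 0 3.2 0 0 1;0 0 0 3.2 0 0 1;0 0 0 3.2 0 0 1;0 0 0 3.2 0 0 1';python3 -m inch '0 0 0 3.2 0 0 1;0 0 0 3.2 0 0 1;0 0 0 2.6 0 0 1;0 0 0 1.5 0 0 1;0 0 0 0 0 0 1;0 0 0 0 0 0 1;0 0 0 0 0 0 1;0 0 0 0 0 0 1'; python3 - <<'E'
from rim import *
s=robot.sense();im=robot.capture("wrist")[:,:,::-1].copy();cv2.imwrite("pics/w3.png",im)
t=s["tool_pos"];print(t,s["opening"],s["orientation"])
print(fit(im,"wrist",(t[0]+.062,t[1]),t[2]+.001,.0617,s))
E
```

```text
t: 13.15
tool_pos: [0.47, -0.1323, 0.1572]
orientation: [-2.222, -2.22, 0.001]
force: [0.2, -0.1, -1.5]
opening: 0.0084
grip_force: 86.3
t: 13.95
tool_pos: [0.3977, 0.1136, 0.1573]
orientation: [-2.221, -2.221, 0.001]
force: [-0.0, -0.6, -2.1]
opening: 0.0086
grip_force: 86.4
t: 14.75
tool_pos: [0.3984, 0.2165, 0.1572]
orientation: [-2.222, -2.22, 0.001]
force: [0.9, -0.2, -0.9]
opening: 0.0085
grip_force: 86.4
[0.3984415  0.21646087 0.15721205] 0.00845732337434178 [-2.22247008e+00 -2.22039588e+00  1.03112519e-03]
(array([0.4586628 , 0.21291915]), np.float64(0.06351860351577673), 24, np.float64(0.0009676515528558341))
```

View pics/w3.png

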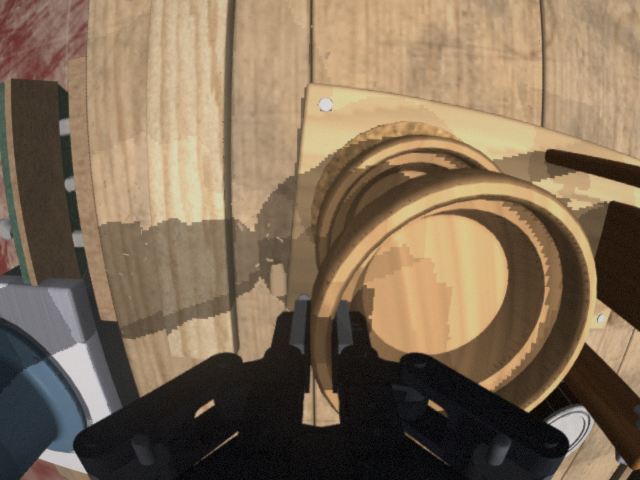

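The wrist view shows bowl A held level (centre ~ (455,290) px), with the first bowl below it and partly hidden. I'll align (+8 mm y) and lower until it seats.

```bash
python3 -m inch '0 0 0 0.4 0.05 0.7 1;0 0 0 0.4 0 1 1;0 0 0 0 0 1 1;0 0 0 0 0 1 1;0 0 0 0 0 0.6 1;0 0 0 0 0 0.4 1;0 0 0 0 0 0.3 1;0 0 0 0 0 0 1'; python3 -m inch '0 0 0 0 0 0.2 1;0 0 0 0 0 0.2 1;0 0 0 0 0 0.2 1;0 0 0 0 0 0.2 1;0 0 0 0 0 0.1 1;0 0 0 0 0 0 1;0 0 0 0 0 0 1;0 0 0 0 0 0 1'
```

```text
t: 15.6
tool_pos: [0.399, 0.2252, 0.107]
orientation: [-2.221, -2.222, 0.001]
force: [-0.7, -0.9, -2.9]
opening: 0.0083
grip_force: 86.3
t: 16.4
tool_pos: [0.3992, 0.2254, 0.0983]
orientation: [2.221, 2.222, 0.0]
force: [-0.9, 0.5, -1.9]
opening: 0.0084
grip_force: 86.4
```

Still unloaded at 0.098, so it has entered freely. I'll ease it down a little more, then release.

```bash
python3 -m inch '0 0 0 0 0 0.1 1;0 0 0 0 0 0.1 1;0 0 0 0 0 0 1;0 0 0 0 0 0 1;0 0 0 0 0 0 0.3;0 0 0 0 0 0 0.1;0 0 0 0 0 0 0.1;0 0 0 0 0 0 0.1'; python3 -m inch '0 0 0 0 0 -1 0.1;0 0 0 0 0 -2 0.1;0 0 0 0 0 -4 0.1;0 0 0 0 0 -4 0.1;0 0 0 0 0 -4 0.1;0 0 0 -3 0 -4 0;0 0 0 -4 0 -2 0;0 0 0 -4 0 -1 0'; python3 -m inch '0 0 0 -4 0 0 0;0 0 0 -4 0 0 0;0 0 0 0 0 0 0;0 0 0 0 0 0 0;0 0 0 0 0 0 0;0 0 0 0 0 0 0;0 0 0 0 0 0 0;0 0 0 0 0 0 0';  python3 - <<'E'
from rim import *
im=robot.capture("top")[:,:,::-1].copy();im2=robot.capture("side")[:,:,::-1].copy()
cv2.imwrite("pics/t2.png",im);cv2.imwrite("pics/s2.png",im2)
print(fit(im,"top",(.461,.225),.099,.0617))
a=cv2.resize(im[130:310,130:260],None,fx=3,fy=3,interpolation=2);b=cv2.resize(im2[230:445,150:310],None,fx=540/215,fy=540/215,interpolation=2)[:540]
cv2.imwrite("pics/c4.png",np.hstack([a,b]))
E
```

```text
t: 17.2
tool_pos: [0.3993, 0.2253, 0.0961]
orientation: [2.221, 2.222, 0.0]
force: [0.2, 0.2, 0.5]
opening: 0.0384
grip_force: 0.0
t: 18.0
tool_pos: [0.4001, 0.1146, 0.3196]
orientation: [2.216, 2.221, 0.006]
force: [1.8, 0.1, -0.8]
opening: 0.0429
grip_force: 0.0
t: 18.8
tool_pos: [0.3991, 0.0361, 0.3162]
orientation: [-2.219, -2.224, 0.0]
force: [-0.5, -0.3, 0.0]
opening: 0.0424
grip_force: 0.0
(array([0.46714938, 0.21970996]), np.float64(0.06484047071030824), 18, np.float64(0.0006612360162053984))
```

View pics/c4.png

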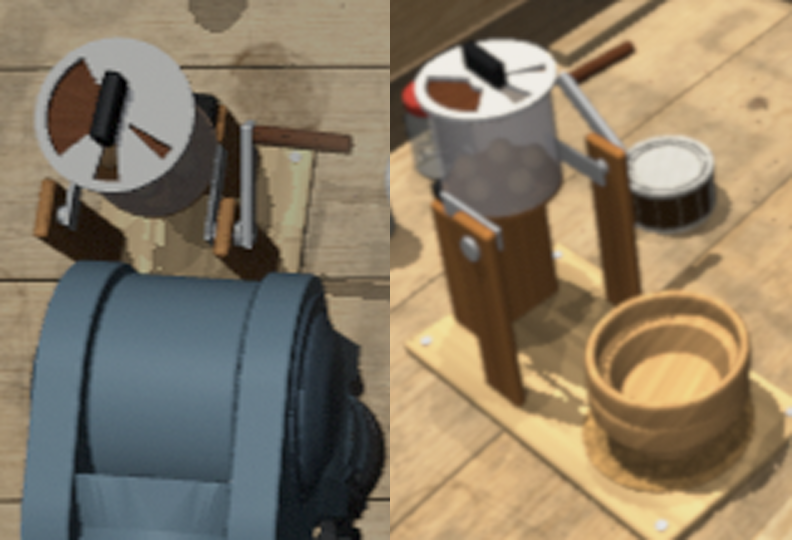

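The bowls are nested and look upright; in the top view the arm hides the stack. Next is the dial: I'll rise, move over the drum, and turn the tool to yaw ≈ 180°.

```bash
python3 -m inch '0 0 0 0 0 -4 0;0 0 0 1 0 -4 0;0 0 0 3 1.5 -2 0;0 0 0 3 3 0 0;0 0 0 3 4 0 0;0 0 0 3 4 0 0;0 0 0 3 4 0 0;0 0 0 1 3.5 0 0'; python3 -m inch '0 0 -8.5 0 0 0 0;0 0 -8.5 0 0 0 0;0 0 -8.5 0 0 0 0;0 0 -8.5 0 0 0 0;0 0 -8.5 0 0 0 0;0 0 -8.5 0 0 0 0;0 0 -8.5 0 0 0 0;0 0 -8.5 0 0 0 0';python3 -m inch '0 0 -8.5 0 0 0 0;0 0 -8.5 0 0 0 0;0 0 -5 0 0 0 0;0 0 0 0 0 0 0;0 0 0 0 0 0 0;0 0 0 0 0 0 0;0 0 0 0 0 0 0;0 0 0 0 0 0 0'; python3 - <<'E'
from h import *
s=robot.sense();im=robot.capture("wrist")[:,:,::-1].copy();cv2.imwrite("pics/w4.png",im);print(s["tool_pos"],s["orientation"],s["qpos"].round(2))
E
```

```text
t: 19.7
tool_pos: [0.6002, 0.2086, 0.4153]
orientation: [-2.217, -2.225, -0.001]
force: [1.3, -0.6, 1.9]
opening: 0.0428
grip_force: 0.0
t: 20.5
tool_pos: [0.5992, 0.2057, 0.416]
orientation: [-0.589, -3.086, 0.0]
force: [0.8, -0.1, 0.8]
opening: 0.043
grip_force: 0.0
t: 21.3
tool_pos: [0.5991, 0.2055, 0.4163]
orientation: [0.0, 3.142, -0.0]
force: [-0.3, -0.0, -0.4]
opening: 0.0421
grip_force: 0.0
[0.5991361  0.20545061 0.41627847] [ 8.17979964e-05  3.14150876e+00 -1.11628686e-04] [ 0.23  0.6   0.86  1.84 -0.    0.23]
```

View pics/w4.png

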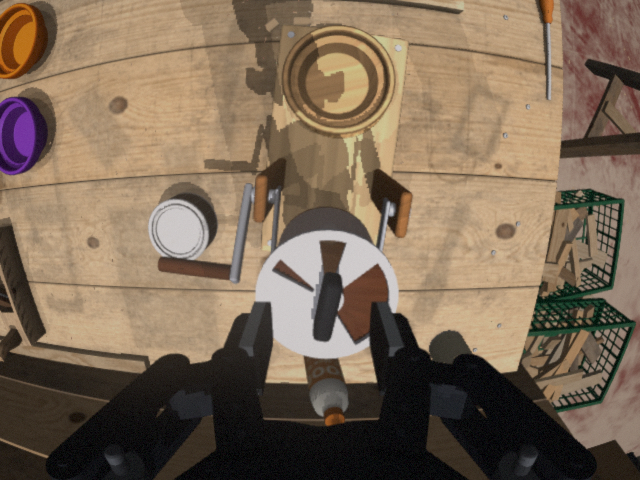

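The wrist view shows the stack centred on the pad at ~(338,80) px. The dial disc is at ~(327,293): the largest window is to the right, the middle one at top (332,255), the smallest at (290,275), and the knob bar runs from (331,275) to (322,338). I'll measure the angles.

```bash
python3 - <<'E'
from rim import *
im=cv2.imread("pics/w4.png");s=dict(tool_pos=np.array([.59914,.20545,.41628]),orientation=np.array([0,3.1415,0]))
print("stack",fit(im,"wrist",(.461,.225),.099,.0617,s))
hsv=cv2.cvtColor(im,cv2.COLOR_BGR2HSV)
m=((hsv[...,1]<40)&(hsv[...,2]>120)).astype(np.uint8);n,l,st,ce=cv2.connectedComponentsWithStats(m)
k=l[300,270] or l[320,300];print(st[k])
cn=max(cv2.findContours((l==k).astype(np.uint8),0,1)[0],key=cv2.contourArea)[:,0]
W=np.array([onz("wrist",p,.28,s)[:2] for p in cv2.convexHull(cn)[:,0]])
W=np.array([p for p,q in zip(W,cv2.convexHull(cn)[:,0]) if 265<q[0]<372 and q[1]<330 or q[1]>345])
A=np.c_[2*W,np.ones(len(W))];x=np.linalg.lstsq(A,(W**2).sum(1),rcond=None)[0];print("dial c",x[:2],"r",np.sqrt(x[2]+x[:2]@x[:2]),len(W))
c=x[:2]
for r in(.030,.036,.042,.046):
    br=[]
    for d in range(-180,180,2):
        a=np.radians(d);u=proj("wrist",[*(c+r*np.array([np.cos(a),np.sin(a)])),.28],s).round().astype(int);h=hsv[u[1],u[0]]
        br.append('k' if h[2]<50 and h[1]<90 else 'b' if h[1]>90 else '.')
    t=''.join(br);print(r,[(k,-180+2*i) for i,k in enumerate(t) if i==0 or k!=t[i-1]])
a=onz("wrist",(331,275),.304,s);b=onz("wrist",(322,338),.304,s);print("knob",a,b,(a+b)/2)
b=((hsv[...,2]<45)).astype(np.uint8);b[:,:300]=0;b[:,355:]=0;b[:268]=0;b[345:]=0
n,l,st,ce=cv2.connectedComponentsWithStats(b);k=1+st[1:,4].argmax();print(st[k])
p=cv2.minAreaRect(np.argwhere(l==k)[:,::-1].astype(np.float32));print([onz("wrist",q,.302,s)[:2].round(4) for q in cv2.boxPoints(p)])
E
```

```text
stack (array([0.46097297, 0.22617776]), np.float64(0.05931228423895463), 48, np.float64(0.00028760081203177775))
[ 255  202  144  157 8926]
dial c [0.64786887 0.21014924] r 0.056056552446145894 17
0.03 [('b', -180), ('.', -174), ('b', -132), ('.', -126), ('k', -20), ('.', -14), ('k', -6), ('.', -2), ('k', 2), ('.', 8), ('b', 32), ('.', 128), ('b', 166)]
0.036 [('b', -180), ('.', -174), ('b', -132), ('.', -126), ('k', -14), ('.', -10), ('b', 32), ('k', 80), ('b', 84), ('.', 128), ('b', 166)]
0.042 [('b', -180), ('.', -176), ('b', -132), ('.', -122), ('b', 32), ('k', 58), ('.', 80), ('b', 88), ('.', 128), ('b', 166)]
0.046 [('.', -180), ('b', -178), ('.', -174), ('b', -132), ('.', -124), ('k', -78), ('.', -76), ('k', 50), ('.', 70), ('b', 88), ('.', 128), ('b', 166)]
knob [0.61714547 0.21270543 0.304     ] [0.66792877 0.20662786 0.304     ] [0.64253712 0.20966664 0.304     ]
[322 273  20  19 180]
[array([0.6165, 0.2066]), array([0.6165, 0.2196]), array([0.6302, 0.2199]), array([0.6302, 0.2066])]
```

```bash
python3 -m inch '0 0 0 -2 0.2 0 0;0 0 0 -2 0.15 0 0;0 0 0 -0.8 0 0 0;0 0 7 0 0 0 0;0 0 0 0 0 1.5 0;0 0 0 0 0 1.5 0;0 0 0 0 0 1.5 0;0 0 0 0 0 1.5 0' 50; python3 -m inch '0 0 0 0 0 1.5 0;0 0 0 0 0 1.5 0;0 0 0 0 0 1 0;0 0 0 0 0 0.5 0;0 0 0 0 0 0.5 0;0 0 0 0 0 0 0;0 0 0 0 0 0 0;0 0 0 0 0 0 0'; python3 -m inch '0 0 0 0 0 0 0.4;0 0 0 0 0 0 1;0 0 0 0 0 0 1;0 0 0 0 0 0 1;0 0 0 0 0 0 1;0 0 0 0 0 0 1;0 0 0 0 0 0 1;0 0 0 0 0 0 1' 50
```

```text
t: 22.15
tool_pos: [0.6429, 0.2075, 0.3524]
orientation: [0.191, 3.128, 0.004]
force: [-0.6, -0.2, 0.6]
opening: 0.0425
grip_force: 0.0
t: 22.95
tool_pos: [0.6433, 0.2077, 0.3027]
orientation: [0.191, 3.129, 0.004]
force: [-0.2, -0.0, 0.0]
opening: 0.0425
grip_force: 0.0
t: 23.75
tool_pos: [0.6431, 0.2103, 0.3028]
orientation: [0.188, 3.129, 0.011]
force: [0.3, 7.2, 1.6]
opening: 0.0127
grip_force: 52.2
```

```bash
python3 -m inch '0 0 0 0 0 0 0.2;0 0 0 0 0 -0.2 0.2;0 0 0 -0.4 0.2 0 0.2;0 0 0 0 0 0 0.2;0 0 0 0 0 0 1;0 0 0 0 0 0 1;0 0 0 0 0 0 1;0 0 0 0 0 0 1' 50; python3 -m inch '0 0 -6 0 0 0 1;0 0 -6 0 0 0 1;0 0 -6 0 0 0 1;0 0 -6 0 0 0 1;0 0 -6 0 0 0 1;0 0 -6 0 0 0 1;0 0 -6 0 0 0 1;0 0 -6 0 0 0 1'
```

```text
t: 24.55
tool_pos: [0.6475, 0.2098, 0.304]
orientation: [0.19, 3.13, 0.005]
force: [2.7, 5.1, -0.8]
opening: 0.0128
grip_force: 51.5
t: 25.35
tool_pos: [0.6475, 0.2098, 0.3041]
orientation: [-1.105, 2.933, 0.001]
force: [1.8, 4.3, -0.6]
opening: 0.0129
grip_force: 51.5
```

```bash
python3 -m inch '0 0 -6 0 0 0 1;0 0 -6 0 0 0 1;0 0 -6 0 0 0 1;0 0 -6 0 0 0 1;0 0 -6 0 0 0 1;0 0 -6 0 0 0 1;0 0 -6 0 0 0 1;0 0 -4.5 0 0 0 1'; python3 -m inch '0 0 0 0 0 0 1;0 0 0 0 0 0 1;0 0 0 0 0 0 0.4;0 0 0 0 0 0 0;0 0 0 0 0 -1.5 0;0 0 0 0 0 -3 0;0 0 0 0 0 -4 0;0 0 0 0 0 -3 0';  python3 -m inch '0 0 0 -4 0 0 0;0 0 0 -4 0 0 0;0 0 0 -1 0 0 0;0 0 0 0 0 0 0;0 0 0 0 0 0 0;0 0 0 0 0 0 0;0 0 0 0 0 0 0;0 0 0 0 0 0 0';python3 - <<'E'
from h import *
s=robot.sense();im=robot.capture("wrist")[:,:,::-1].copy();cv2.imwrite("pics/w5.png",im);print(s["tool_pos"],s["orientation"],s["qpos"].round(2))
np.savez("w5.npz",**{k:s[k] for k in("tool_pos","orientation")})
E
```

```text
t: 26.15
tool_pos: [0.6475, 0.2098, 0.3041]
orientation: [-2.172, 2.26, -0.003]
force: [2.4, 3.6, -0.9]
opening: 0.013
grip_force: 51.6
t: 26.95
tool_pos: [0.6422, 0.2068, 0.4144]
orientation: [-2.165, 2.264, -0.009]
force: [47.0, 12.6, 71.3]
opening: 0.0426
grip_force: 0.0
t: 27.75
tool_pos: [0.6324, 0.2903, 0.4]
orientation: [-2.152, 2.25, -0.02]
force: [-0.4, 0.3, 0.5]
opening: 0.0427
grip_force: 0.0
[0.63244457 0.29029709 0.39997852] [-2.15186989  2.250214   -0.02029432] [ 0.34  0.8   1.22  1.96 -0.   -1.19]
```

View pics/w5.png

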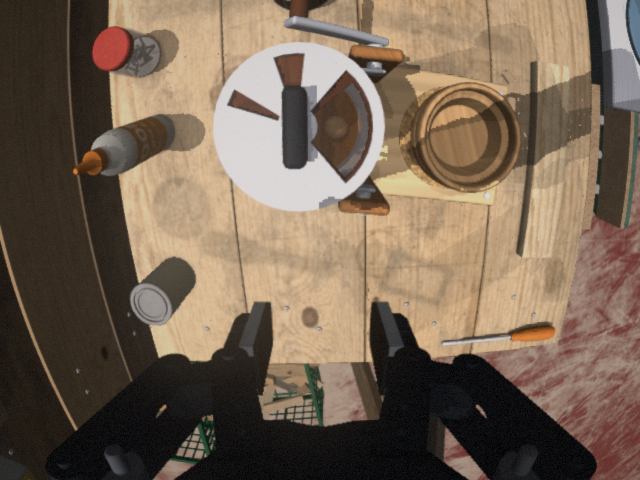

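The wrist view shows the largest window facing the pad: edges at (350,70) and (350,180) px, with a ball visible through it, and the stack at (466,138). I'll measure the angle, and keep away from the q3 limit I came close to.

```bash
python3 - <<'E'
from h import *
s=dict(np.load("w5.npz"));c=onz("wrist",(299,127),.28,s)[:2];print(c)
im=cv2.imread("pics/w5.png");hsv=cv2.cvtColor(im,cv2.COLOR_BGR2HSV)
for r in(.036,.042,.046):
    t=''.join('b' if (h:=hsv[tuple(proj("wrist",[*(c+r*np.array([np.cos(a),np.sin(a)])),.28],s).round().astype(int)[::-1])])[1]>50 or h[2]<90 else '.' for a in np.radians(np.arange(0,360,2)))
    print(r,[(k,2*i) for i,k in enumerate(t) if i and k!=t[i-1]])
E
python3 -m inch '0 0 0 0 0 1 0;0 0 0 0 0 1 0;0 0 8 0 0 0 0;0 0 8 0 0 0 0;0 0 8 0 0 0 0;0 0 8 0 0 0 0;0 0 8 0 0 0 0;0 0 8 0 0 0 0'; python3 -c "
from h import *
s=robot.sense();print(s['qpos'].round(3),R.from_rotvec(s['orientation']).as_matrix().round(3))"
```

```text
[0.64636821 0.21066679]
0.036 [('b', 128), ('.', 132), ('b', 140), ('.', 144), ('b', 146), ('.', 230), ('b', 266), ('.', 288), ('b', 326), ('.', 340)]
0.042 [('b', 128), ('.', 134), ('b', 194), ('.', 196), ('b', 206), ('.', 210), ('b', 218), ('.', 230), ('b', 266), ('.', 288), ('b', 326), ('.', 338)]
0.046 [('b', 128), ('.', 150), ('b', 156), ('.', 160), ('b', 162), ('.', 164), ('b', 168), ('.', 184), ('b', 188), ('.', 230), ('b', 264), ('.', 288), ('b', 326), ('.', 338)]
t: 28.6
tool_pos: [0.6327, 0.2912, 0.3797]
orientation: [-1.043, 2.931, -0.0]
force: [0.1, -0.3, 0.1]
opening: 0.0425
grip_force: 0.0
[ 0.34   0.731  1.011  1.82  -0.    -0.343] [[-0.775 -0.631  0.029]
 [-0.631  0.775  0.01 ]
 [-0.029 -0.01  -1.   ]]
```

The largest window is centred at 179° against the opening's 174°, so the dial reads about 3.70–3.75. That is in range, since the stop is at 3.76. Now to the crank: level the tool, yaw to 264°, and go over the handle.

```bash
python3 -m inch '-0.6 1.65 0 0 0 0 0;0 0 -7.5 0 0 0 0;0 0 -7.5 0 0 0 0;0 0 -7.5 0 0 0 0;0 0 -7.5 0 0 0 0;0 0 -7.5 0 0 0 0;0 0 -7.5 0 0 0 0;0 0 0 0 0 0 0'; python3 -m inch '0 0 0 2.5 -0.4 0 0;0 0 0 3 -0.5 0 0;0 0 0 3 -0.5 0 0;0 0 0 3 -0.5 0 0;0 0 0 3 -0.5 0 0;0 0 0 3 -0.5 0 0;0 0 0 2.8 -0.3 0 0;0 0 0 0 0 0 0'; python3 - <<'E'
from h import *
s=robot.sense();im=robot.capture("wrist")[:,:,::-1].copy();M=R.from_rotvec(s['orientation']).as_matrix();print(s["tool_pos"],M.round(3).tolist(),s["qpos"].round(2))
e=[np.array([.9945,-.1045]),np.array([.1045,.9945])];ax=np.array([.591,.215])
for y in(-.087,-.123,-.159):
    u=proj("wrist",[*(ax+.066*e[0]+y*e[1]),.226],s);print(u);cv2.circle(im,tuple(int(v) for v in u),2,(0,255,0),-1)
cv2.imwrite("pics/w6.png",im)
E
```

```text
t: 29.4
tool_pos: [0.6328, 0.2912, 0.3797]
orientation: [2.112, -2.326, 0.0]
force: [-0.3, 1.0, 0.1]
opening: 0.0427
grip_force: 0.0
t: 30.2
tool_pos: [0.6452, 0.0825, 0.3799]
orientation: [2.103, -2.332, 0.002]
force: [-0.6, 0.7, 0.3]
opening: 0.0428
grip_force: 0.0
[0.6452404  0.08253752 0.37994581] [[-0.103, -0.995, 0.0], [-0.995, 0.103, -0.002], [0.002, -0.0, -1.0]] [ 0.03  0.6   0.77  1.74 -0.   -1.44]
[323.13503683 279.09840002]
[323.28409451 236.34732558]
[323.4192153  190.40025996]
```

View pics/w6.png

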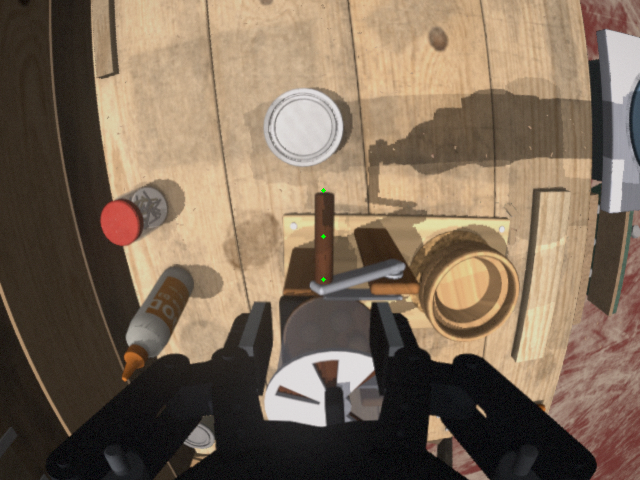

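The wrist view shows the handle running (323,193)–(323,283) px, exactly on my predicted points. The tin is clear at (305,127). Descend and grip.

```bash
python3 -m inch '0 0 0 0 0.15 2 0;0 0 0 0 0 2.5 0;0 0 0 0 0 2.5 0;0 0 0 0 0 2.5 0;0 0 0 0 0 2 0;0 0 0 0 0 1.5 0;0 0 0 0 0 1.1 0;0 0 0 0 0 1 0' 20; python3 -m inch '0 0 0 0 0 0 0;0 0 0 0 0 0 0.3;0 0 0 0 0 0 1;0 0 0 0 0 0 1;0 0 0 0 0 0 1;0 0 0 0 0 0 1;0 0 0 0 0 0 1;0 0 0 0 0 0 1' 20
python3 - <<'E'
import numpy as np
# handle path in tool axes (y=-ex, z=-up), cm, drum step 8 deg
R_=8.045;a0=np.degrees(np.arctan2(46,66))
p=lambda d:np.array([-R_*np.cos(np.radians(a0+d)),-R_*np.sin(np.radians(a0+d))])
for d in range(0,116,5):print(d,np.round(p(d+5)-p(d),2),end=' ; ')
E
```

```text
t: 31.05
tool_pos: [0.6435, 0.0874, 0.2281]
orientation: [2.113, -2.325, -0.0]
force: [0.5, -0.6, 0.2]
opening: 0.0427
grip_force: 0.0
t: 31.85
tool_pos: [0.6435, 0.0866, 0.2298]
orientation: [-2.112, 2.325, -0.001]
force: [-4.1, 0.2, 5.2]
opening: 0.0141
grip_force: 20.1
0 [ 0.43 -0.56] ; 5 [ 0.47 -0.52] ; 10 [ 0.52 -0.48] ; 15 [ 0.56 -0.43] ; 20 [ 0.59 -0.38] ; 25 [ 0.62 -0.33] ; 30 [ 0.65 -0.27] ; 35 [ 0.67 -0.21] ; 40 [ 0.68 -0.15] ; 45 [ 0.7  -0.09] ; 50 [ 0.7  -0.03] ; 55 [0.7  0.03] ; 60 [0.7  0.09] ; 65 [0.69 0.15] ; 70 [0.67 0.21] ; 75 [0.65 0.27] ; 80 [0.62 0.32] ; 85 [0.59 0.38] ; 90 [0.56 0.43] ; 95 [0.52 0.47] ; 100 [0.48 0.52] ; 105 [0.43 0.56] ; 110 [0.38 0.59] ; 115 [0.33 0.62] ;
```

```bash
python3 -m inch '0 0 0 0 0.22 -0.28 1;0 0 0 0 0.22 -0.28 1;0 0 0 0 0.24 -0.26 1;0 0 0 0 0.24 -0.26 1;0 0 0 0 0.26 -0.24 1;0 0 0 0 0.26 -0.24 1;0 0 0 0 0.28 -0.22 1;0 0 0 0 0.28 -0.22 1' 40; python3 -m inch '0 0 0 0 0.3 -0.19 1;0 0 0 0 0.3 -0.19 1;0 0 0 0 0.31 -0.17 1;0 0 0 0 0.31 -0.17 1;0 0 0 0 0.32 -0.13 1;0 0 0 0 0.33 -0.13 1;0 0 0 0 0.33 -0.11 1;0 0 0 0 0.34 -0.11 1'
python3 - <<'E'
from h import *
s=robot.sense();v=s['tool_pos'][:2]-np.array([.591,.215]);print("ex",v@[.9945,-.1045],"h",s['tool_pos'][2]-.003-.18,s['force'])
E
```

```text
t: 32.65
tool_pos: [0.6269, 0.0885, 0.2493]
orientation: [-2.109, 2.322, -0.007]
force: [8.4, 1.6, -5.1]
opening: 0.0135
grip_force: 38.9
t: 33.45
tool_pos: [0.6037, 0.091, 0.2639]
orientation: [-2.105, 2.318, -0.013]
force: [8.8, 0.9, 4.7]
opening: 0.0137
grip_force: 38.9
ex 0.025610556202878 h 0.08093029636027399 [8.80154821 0.90859976 4.66800107]
```

```bash
python3 -m inch '0 0 0 0 0.34 -0.07 1;0 0 0 0 0.34 -0.07 1;0 0 0 0 0.35 -0.04 1;0 0 0 0 0.35 -0.04 1;0 0 0 0 0.35 -0.01 1;0 0 0 0 0.35 -0.01 1;0 0 0 0 0.35 0.02 1;0 0 0 0 0.35 0.02 1'; python3 -m inch '0 0 0 0 0.35 0.05 1;0 0 0 0 0.35 0.05 1;0 0 0 0 0.34 0.08 1;0 0 0 0 0.34 0.08 1;0 0 0 0 0.33 0.1 1;0 0 0 0 0.33 0.1 1;0 0 0 0 0.32 0.13 1;0 0 0 0 0.32 0.13 1'
python3 - <<'E'
from h import *
s=robot.sense();v=s['tool_pos'][:2]-np.array([.591,.215]);x=v@[.9945,-.1045];h=s['tool_pos'][2]-.183;print("ex",x,"h",h,"drum",np.degrees(np.arctan2(h,x))-34.9,s['force'])
E
```

```text
t: 34.25
tool_pos: [0.5758, 0.0941, 0.2673]
orientation: [-2.105, 2.317, -0.013]
force: [4.0, 2.6, 11.5]
opening: 0.0131
grip_force: 42.4
t: 35.05
tool_pos: [0.5464, 0.0974, 0.2579]
orientation: [-2.108, 2.319, -0.004]
force: [1.6, 5.0, 7.3]
opening: 0.0132
grip_force: 44.4
ex -0.03209087020048533 h 0.07493159715916475 drum 78.28394338864135 [1.6161379  4.95645181 7.31053701]
```

```bash
python3 -m inch '0 0 0 0 0.31 0.16 1;0 0 0 0 0.31 0.16 1;0 0 0 0 0.3 0.19 1;0 0 0 0 0.3 0.19 1;0 0 0 0 0.28 0.21 1;0 0 0 0 0.28 0.21 1;0 0 0 0 0.26 0.23 1;0 0 0 0 0.26 0.23 1'; python3 -m inch '0 0 0 0 0.24 0.26 1;0 0 0 0 0.24 0.26 1;0 0 0 0 0.22 0.28 1;0 0 0 0 0.22 0.28 1;0 0 0 0 0.2 0.3 1;0 0 0 0 0.15 0.25 1;0 0 0 0 0 0 1;0 0 0 0 0 0 1';  python3 -m inch '0 0 0 0 0 0 1;0 0 0 0 0 0 1;0 0 0 0 0 0 1;0 0 0 0 0 0 1;0 0 0 0 0 0 1;0 0 0 0 0 0 1;0 0 0 0 0 0 1;0 0 0 0 0 0 1'
python3 - <<'E'
from h import *
s=robot.sense();v=s['tool_pos'][:2]-np.array([.591,.215]);x=v@[.9945,-.1045];h=s['tool_pos'][2]-.183;print("ex",x,"h",h,"drum",np.degrees(np.arctan2(h,x))-34.9,s['force'])
im=robot.capture("side")[:,:,::-1];im2=robot.capture("top")[:,:,::-1];cv2.imwrite("pics/t3.png",im2)
cv2.imwrite("pics/s3.png",np.hstack([cv2.resize(im[230:450,130:330],(400,440),interpolation=2),cv2.resize(im2[130:310,130:260],(318,440),interpolation=2)]))
E
```

```text
t: 35.85
tool_pos: [0.5222, 0.0997, 0.2402]
orientation: [-2.111, 2.321, 0.001]
force: [2.4, 4.6, -2.8]
opening: 0.0135
grip_force: 44.8
t: 36.65
tool_pos: [0.5095, 0.1006, 0.2235]
orientation: [-2.111, 2.322, 0.001]
force: [1.7, 4.4, -1.6]
opening: 0.0134
grip_force: 44.9
t: 37.45
tool_pos: [0.5095, 0.1006, 0.2235]
orientation: [-2.111, 2.322, 0.001]
force: [2.2, 5.4, -1.7]
opening: 0.0134
grip_force: 44.9
ex -0.06910385555011547 h 0.040533559541397784 drum 114.70581792795087 [ 2.21806754  5.37704586 -1.74922059]
```

View pics/s3.png

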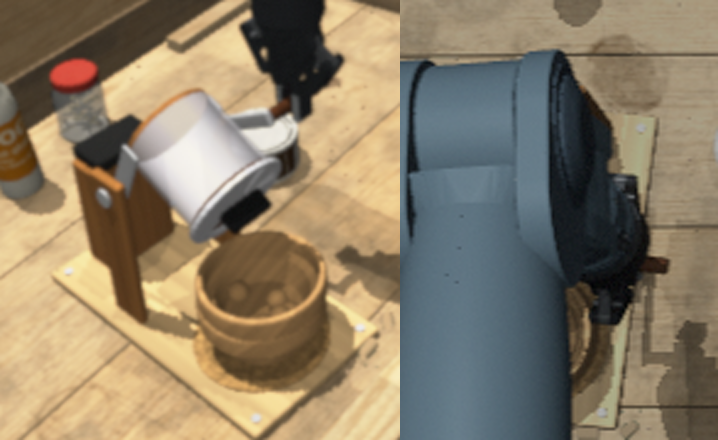

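The side view shows the drum tipped, with balls in the top bowl at ~(240,293) and (278,298), and no ball visible in the clear drum. I'll rock it once or twice for stragglers.

```bash
for i in 1 2; do python3 -m inch '0 0 0 0 -0.35 -0.55 1;0 0 0 0 -0.43 -0.56 1;0 0 0 0 -0.48 -0.52 1;0 0 0 0 -0.52 -0.47 1;0 0 0 0 -0.56 -0.43 1;0 0 0 0 0 0 1;0 0 0 0 0 0 1;0 0 0 0 0 0 1'; python3 -m inch '0 0 0 0 0.56 0.43 1;0 0 0 0 0.52 0.47 1;0 0 0 0 0.48 0.52 1;0 0 0 0 0.43 0.56 1;0 0 0 0 0.35 0.55 1;0 0 0 0 0 0 1;0 0 0 0 0 0 1;0 0 0 0 0 0 1'; done
python3 - <<'E'
from h import *
im=robot.capture("side")[:,:,::-1];cv2.imwrite("pics/s4.png",im);h=cv2.cvtColor(im,cv2.COLOR_BGR2HSV);h0=cv2.cvtColor(cv2.imread("pics/side0.png"),cv2.COLOR_BGR2HSV)
print("drum now (S,V):",[tuple(h[230+int(y/2),130+int(x/2),1:]) for x,y in[(180,130),(200,150),(220,170),(160,150),(190,180),(210,200),(230,140)]])
print("balls before",h0[295,193,1:],h0[300,200,1:],h0[300,180,1:])
E
```

```text
t: 38.35
tool_pos: [0.5266, 0.0986, 0.2464]
orientation: [2.109, -2.319, -0.016]
force: [-9.1, 5.1, -0.6]
opening: 0.0133
grip_force: 42.8
t: 39.15
tool_pos: [0.5089, 0.1006, 0.2227]
orientation: [-2.112, 2.323, 0.003]
force: [2.8, 5.5, -4.2]
opening: 0.0137
grip_force: 44.4
t: 39.95
tool_pos: [0.5266, 0.0986, 0.2464]
orientation: [2.109, -2.319, -0.016]
force: [-9.3, 6.0, -0.1]
opening: 0.0136
grip_force: 42.9
t: 40.75
tool_pos: [0.5089, 0.1006, 0.2227]
orientation: [-2.112, 2.323, 0.003]
force: [3.2, 6.1, -4.7]
opening: 0.0136
grip_force: 44.4
drum now (S,V): [(np.uint8(28), np.uint8(216)), (np.uint8(7), np.uint8(240)), (np.uint8(5), np.uint8(236)), (np.uint8(12), np.uint8(185)), (np.uint8(8), np.uint8(242)), (np.uint8(28), np.uint8(176)), (np.uint8(4), np.uint8(183))]
balls before [ 32 104] [ 37 109] [ 33 108]
```

```bash
python3 -m inch '0 0 0 0 -0.35 -0.55 1;0 0 0 0 -0.43 -0.56 1;0 0 0 0 -0.48 -0.52 1;0 0 0 0 -0.52 -0.47 1;0 0 0 0 -0.56 -0.43 1;0 0 0 0 -0.59 -0.38 1;0 0 0 0 -0.62 -0.32 1;0 0 0 0 -0.65 -0.27 1'; python3 -m inch '0 0 0 0 -0.67 -0.21 1;0 0 0 0 -0.69 -0.15 1;0 0 0 0 -0.7 -0.09 1;0 0 0 0 -0.7 -0.03 1;0 0 0 0 -0.7 0.03 1;0 0 0 0 -0.7 0.09 1;0 0 0 0 -0.68 0.15 1;0 0 0 0 -0.67 0.21 1'; python3 -m inch '0 0 0 0 -0.65 0.27 1;0 0 0 0 -0.62 0.33 1;0 0 0 0 -0.59 0.38 1;0 0 0 0 -0.56 0.43 1;0 0 0 0 -0.26 0.24 1;0 0 0 0 0 0 1;0 0 0 0 0 0 1;0 0 0 0 0 0 1'
python3 - <<'E'
from h import *
s=robot.sense();v=s['tool_pos'][:2]-np.array([.591,.215]);x=v@[.9945,-.1045];h=s['tool_pos'][2]-.183;print("ex",x,"h",h,"drum",np.degrees(np.arctan2(h,x))-34.9,s['force'])
E
```

```text
t: 41.6
tool_pos: [0.5419, 0.0969, 0.258]
orientation: [2.107, -2.316, -0.021]
force: [-24.2, 5.4, 24.4]
opening: 0.0134
grip_force: 44.0
t: 42.4
tool_pos: [0.6031, 0.0901, 0.2578]
orientation: [2.11, -2.322, -0.004]
force: [-4.5, 1.2, 7.2]
opening: 0.0134
grip_force: 47.1
t: 43.2
tool_pos: [0.6317, 0.0869, 0.2411]
orientation: [2.111, -2.324, 0.001]
force: [0.1, -4.4, -5.1]
opening: 0.0134
grip_force: 46.4
ex 0.0538425036855509 h 0.05808948917323897 drum 12.272905775939599 [ 0.10228014 -4.38335593 -5.06333887]
```

```bash
python3 -m inch '0 0 0 0 -0.25 0.22 1;0 0 0 0 -0.25 0.25 1;0 0 0 0 -0.24 0.26 1;0 0 0 0 -0.22 0.27 1;0 0 0 0 -0.22 0.27 1;0 0 0 0 -0.1 0.15 1;0 0 0 0 0 0 1;0 0 0 0 0 0 1'
python3 - <<'E'
from h import *
s=robot.sense();print(s['force'])
im=robot.capture("side")[:,:,::-1];cv2.imwrite("pics/s5.png",im)
cv2.imwrite("pics/c5.png",cv2.resize(im[230:440,140:320],None,fx=2.8,fy=2.8,interpolation=2))
E
```

```text
t: 44.0
tool_pos: [0.6434, 0.0857, 0.2291]
orientation: [2.111, -2.324, 0.001]
force: [-6.1, -4.9, 5.2]
opening: 0.0139
grip_force: 45.9
[-6.09364964 -4.93799573  5.23340571]
```

View pics/c5.png

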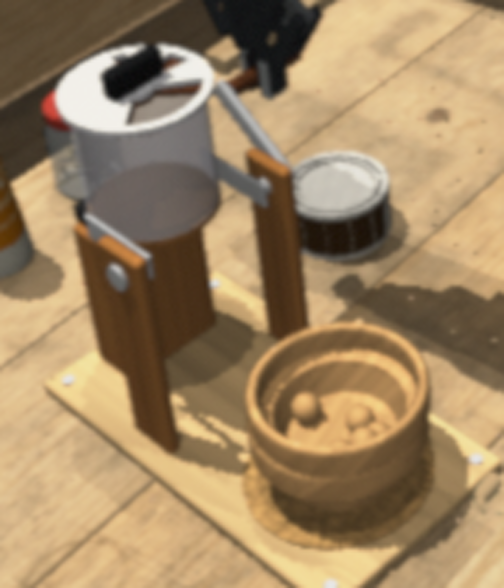

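The drum is upright and empty (clear floor at (155,200)). The balls lie in the top bowl at (306,405), (358,415) and around, and the stack stands on the pad. I'll release the crank and go back to the dial knob.

```bash
python3 -m inch '0 0 0 0 0 0 0.3;0 0 0 0 0 0 0;0 0 0 0 0 0 0;0 0 0 0 0 -1.5 0;0 0 0 0 0 -3 0;0 0 0 0 0 -3 0;0 0 0 0 0 -3 0;0 0 0 0 0 -2.5 0' 40; python3 -m inch '0 0 0 -2.5 0.2 0 0;0 0 0 -2.5 0.2 0 0;0 0 0 -2.5 0.2 0 0;0 0 0 -2.5 0.2 0 0;0 0 0 -2.4 0.14 0 0;0 0 -3.5 0 0 0 0;0 0 0 0 0 0 0;0 0 0 0 0 0 0'
python3 - <<'E'
from h import *
s=robot.sense();t=s['tool_pos'];M=R.from_rotvec(s['orientation']).as_matrix();d=np.array([.647,.2098])-t[:2];print(t,M[:,0],"move cm",d@M[:2,0]*100,d@M[:2,1]*100,s['qpos'].round(2),s['force'])
E
```

```text
t: 44.85
tool_pos: [0.645, 0.0869, 0.3598]
orientation: [-2.112, 2.323, -0.002]
force: [-0.2, -0.1, -0.4]
opening: 0.0423
grip_force: 0.0
t: 45.65
tool_pos: [0.6473, 0.2109, 0.3577]
orientation: [-2.181, 2.26, -0.0]
force: [0.5, -0.4, -0.2]
opening: 0.0424
grip_force: 0.0
[0.6472839  0.21086083 0.35767885] [-3.55386251e-02 -9.99368302e-01 -4.86960600e-05] move cm 0.10702528519341266 0.024601999429970284 [ 0.22  0.68  0.85  1.74 -0.   -1.31] [ 0.47573181 -0.37987111 -0.16609357]
```

```bash
python3 -m inch '0 0 0 0.1 0 1 0;0 0 0 0 0 1.2 0;0 0 0 0 0 1.2 0;0 0 0 0 0 1 0;0 0 0 0 0 0.6 0;0 0 0 0 0 0.3 0;0 0 0 0 0 0 0;0 0 0 0 0 0 0' 50; python3 -m inch '0 0 0 0 0 0 0.4;0 0 0 0 0 0 1;0 0 0 0 0 0 1;0 0 0 0 0 0 1;0 0 0 0 0 0 1;0 0 0 0 0 0 1;0 0 0 0 0 0 1;0 0 0 0 0 0 1' 50; python3 -m inch '0 0 7 0 0 0 1;0 0 7 0 0 0 1;0 0 7 0 0 0 1;0 0 7 0 0 0 1;0 0 7 0 0 0 1;0 0 7 0 0 0 1;0 0 7 0 0 0 1;0 0 7 0 0 0 1'
```

```text
t: 46.45
tool_pos: [0.6472, 0.2097, 0.3052]
orientation: [-2.182, 2.26, -0.001]
force: [0.4, -0.3, 0.6]
opening: 0.0428
grip_force: 0.0
t: 47.25
tool_pos: [0.6476, 0.2098, 0.3053]
orientation: [-2.182, 2.259, -0.002]
force: [3.3, -0.2, 3.7]
opening: 0.0128
grip_force: 52.9
t: 48.05
tool_pos: [0.6475, 0.2099, 0.3053]
orientation: [-0.859, 3.02, -0.0]
force: [2.9, -0.4, 4.0]
opening: 0.0128
grip_force: 53.1
```

```bash
for i in 1 2; do python3 -m inch '0 0 7 0 0 0 1;0 0 7 0 0 0 1;0 0 7 0 0 0 1;0 0 7 0 0 0 1;0 0 7 0 0 0 1;0 0 7 0 0 0 1;0 0 7 0 0 0 1;0 0 7 0 0 0 1'; done; python3 -m inch '0 0 6 0 0 0 1;0 0 6 0 0 0 1;0 0 6 0 0 0 1;0 0 6 0 0 0 1;0 0 6 0 0 0 1;0 0 6 0 0 0 1;0 0 4 0 0 0 1;0 0 0 0 0 0 1'; python3 -c "
from cell import robot
s=robot.sense();print(s['torque'],s['qpos'])"
```

```text
t: 48.85
tool_pos: [0.6475, 0.2101, 0.3053]
orientation: [0.659, 3.07, 0.001]
force: [3.6, 0.6, 4.7]
opening: 0.0129
grip_force: 53.1
t: 49.65
tool_pos: [0.6476, 0.2102, 0.3053]
orientation: [2.023, 2.402, 0.003]
force: [3.3, 1.4, 4.6]
opening: 0.013
grip_force: 53.0
t: 50.45
tool_pos: [0.6477, 0.2101, 0.3053]
orientation: [2.72, 1.571, 0.003]
force: [4.1, 0.6, 3.6]
opening: 0.0128
grip_force: 53.0
[ 0.26641087 -0.83963879 -0.10389529] [2.20515233e-01 6.29507254e-01 6.22233007e-01 1.56139958e+00
 2.42459274e-04 2.31424652e+00]
```

```bash
python3 -m inch '0 0 3 0 0 0 1;0 0 0 0 0 0 1;0 0 0 0 0 0 0.4;0 0 0 0 0 0 0;0 0 0 0 0 0 0;0 0 0 0 0 -2 0;0 0 0 0 0 -3 0;0 0 0 0 0 -2 0'; python3 -m inch '0 0 0 -3 0 0 0;0 0 0 -3 0 0 0;0 0 0 -3 0 0 0;0 0 0 -3 0 0 0;0 0 0 0 0 0 0;0 0 0 0 0 0 0;0 0 0 0 0 0 0;0 0 0 0 0 0 0'; python3 - <<'E'
from rim import *
s=robot.sense();im=robot.capture("wrist")[:,:,::-1].copy();im2=robot.capture("side")[:,:,::-1].copy();cv2.imwrite("pics/w7.png",im);cv2.imwrite("pics/s7.png",im2)
print(s["tool_pos"],s["force"])
c=np.array([.6472,.2102]);hsv=cv2.cvtColor(im,cv2.COLOR_BGR2HSV);print(proj("wrist",[*c,.28],s))
for r in(.036,.042,.046):
    t=''
    for a in np.radians(np.arange(0,360,2)):
        u=proj("wrist",[*(c+r*np.array([np.cos(a),np.sin(a)])),.28],s).round().astype(int)
        h=hsv[u[1],u[0]] if 0<=u[1]<480 and 0<=u[0]<640 else (0,0,0);t+='?' if sum(h)==0 else 'b' if h[1]>50 or h[2]<90 else '.'
    print(r,[(k,2*i) for i,k in enumerate(t) if i==0 or k!=t[i-1]])
for n,i,ss in(("wrist",im,s),("side",im2,None)):
    try:print(n,[fit(i,n,(.461,.226),.099,r,ss) for r in(.0617,.0665)])
    except Exception as e:print(n,e)
E
```

```text
t: 51.25
tool_pos: [0.6462, 0.2096, 0.3758]
orientation: [-2.76, -1.5, 0.002]
force: [0.3, 0.8, 1.0]
opening: 0.0426
grip_force: 0.0
t: 52.05
tool_pos: [0.5822, 0.1099, 0.3743]
orientation: [-2.76, -1.501, 0.001]
force: [-0.5, 1.2, 0.3]
opening: 0.0429
grip_force: 0.0
[0.58223656 0.10991176 0.37429959] [-0.48043136  1.23924549  0.28725347]
[320.82940361  60.98896343]
0.036 [('b', 0), ('.', 18), ('b', 52), ('.', 74), ('b', 114), ('.', 128), ('b', 280), ('?', 294), ('b', 296), ('?', 320), ('b', 322), ('?', 324), ('b', 326)]
0.042 [('?', 0), ('b', 2), ('.', 18), ('?', 34), ('.', 82), ('b', 114), ('.', 128), ('b', 280), ('?', 284), ('b', 286), ('?', 320), ('b', 322), ('?', 324), ('b', 326)]
0.046 [('b', 0), ('.', 18), ('?', 26), ('.', 90), ('b', 114), ('.', 128), ('b', 280), ('?', 282), ('b', 284), ('?', 336), ('b', 338)]
wrist [(array([0.4611594 , 0.22202694]), np.float64(0.06236423679036567), 36, np.float64(0.0005343464929324018)), (array([0.4614759 , 0.22185768]), np.float64(0.062239685109989284), 41, np.float64(0.0006404949578734085))]
side [(array([0.45817108, 0.22859645]), np.float64(0.061136731519335054), 35, np.float64(0.0005989919487938013)), (array([0.45776338, 0.22820263]), np.float64(0.060915828884781476), 34, np.float64(0.000594054816067617))]<stdin>:9: RuntimeWarning: overflow encountered in scalar add
```

Every measurement agrees: the dial reads 0.01–0.05, the stack is centred at about (0.461, 0.225), the drum is upright, and the robot is clear. Handing in.

```bash
python3 -c "
from cell import robot
print(robot.close_job())"
```

```text
the job is handed in; nothing more can be done
None
```

I handed the job in with no verdict shown: by my last measurements both bowls found are nested on the pad, the balls are in the top bowl with none visible in the drum, the drum is upright, and the dial is shut at about 0.03 rad.

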